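# Press-test three leaf springs and tag the tired one

## Robot

A 6-joint arm with a two-finger parallel gripper is mounted at the origin on the work surface; the furniture and walls round the work are solid. World frame = base frame: x ahead of the robot, y to its left, z up, the work surface at z = 0. Lengths are in mm, angles in rad, forces in N, time in s.
With the tool pointing down it reaches from about 350 to 875 mm from the base axis. Payload 15.5 kg.
Tool frame: the origin (TCP) lies midway between the tips of the shut fingers; the grasp point (between the pads) lies 19 mm behind it (manip.grip_depth is the distance from the TCP to the grasp point, in mm); z points along the fingers, y is the line along which they close (so a half turn about z gives the same grasp; the last joint's range is limited). The gripper opens to 85 mm and grips with 20 to 120 N. Pads are 22 mm wide; open, the fingers measure 114 mm over their backs; the gripper's body (76 mm by 85 mm) begins 54 mm behind the grasp point. The pads swing forward as they close: fully open they stand 13 mm farther back than shut.
Start: joints at [1.038, 0.494, 1.345, -0, 1.302, -0.096], TCP at [264.397, 566.322, 198.477] pointing down, gripper open.
Joint ranges: [-2.91, 2.91], [-0.82, 2.16], [0.22, 2.67], [-1.22, 4.37], [0.12, 2.79], [-3.08, 3.08]. Speed limits (rad/s): [1.89, 1.89, 2.57, 3.01, 3.01, 3.01].

## Interface

Orientations are given as [roll, pitch, yaw] about the fixed x, y, z axes, in that order (R = Rz(yaw) Ry(pitch) Rx(roll)).
In Python, from bench import manip gives the robot as it stands. The module is installed in compiled form; this text tells all that it offers.
- The arm moves only by the shell command python3 -m handwheel 'ROWS' [FORCE]. ROWS is JSON, a list of rows, each a list of 7 numbers: the shift along the tool's x, y, z in mm, then the turn, a rotation vector about the tool's x, y, z in rad, then the opening, from -1 (shut) to 1 (fully open). A call has exactly 8 rows; each row is the pose to reach, as a shift and turn from the pose commanded when the call began, along the tool's axes at that moment; what a row does not reach only later rows make up. A row lasts 1/8 s, in which the tool goes at most 62.5 mm and 10.7 degrees, less where a joint would pass 70% of its speed; a pose out of reach is approached as far as the arm can. A call with a gripper value outside its range is refused whole. The fingers move at their own pace and stop on an object; FORCE is the grip in N (left out, the last holds). Time passes only in rows, so rows that repeat a pose let the fingers close, or fill a call up. It gives the time, the measured TCP pose, the force, the opening and the grip force at its end, in the units of the state.
- manip.sense(): the state, without advancing time (a new reading comes with each control period).
- manip.read_camera(name): name is "scene" or "top" or "wrist"; returns a dict with "image" (384x512x3 uint8, red, green, blue), "range_z" (384x512 float32, mm along the optical axis (not along the pixel's ray), 0 where there is no reading), "fx", "fy", "cx", "cy" (pixels), "k1" (the pictures are not rectified: a ray, as slopes to the right and down, at radius r is drawn at 1 + k1 r^2 times it, then the intrinsics apply), "world_to_cam" (4x4, takes a point from world to camera coordinates). Camera axes: x right, y up, looking along -z (the intrinsics and any distortion apply to the point x, -y, -z); pixel columns grow to the right and rows downward; lengths in mm; the calibration is good to about 2 mm. A picture is of the moment at which its call begins.
- manip.sign_off(): hands the job in; it is judged then, once.
The state is a dict: "time_s": time; "q": joint angles; "qvel": joint speeds; "tau": joint torques, N m; "ee_pos": TCP position; "orientation": TCP orientation; "ft_force": force on the tool from outside, world axes, zero at the start; "moment": the same for the moment, N m; "opening": finger opening in mm; "grasp_force": force on a finger pad.
Only numpy, scipy, OpenCV 4.12 (cv2) and the standard library are available. Lean on these libraries where they do the work, as an engineer would, in place of code of your own. Each camera call takes 0.05 s, during which the arm holds its last target. There are 200 camera calls.

## Task

One of the three leaf springs in the test bank has gone tired. With closed fingertips press each leaf down on its mid-span dome with about 8 N (never more than 12 N) and hold it there for a second, so that the leaves alone, not your fingers, move their tell-tales. Then slide the reject tag behind the one that sagged much further than the others all the way back, leaving the other two tags and the loose nut and punch on the base plate as they are.

Things in the scene. Friction and masses are not known exactly. Their poses are not given: they have to be found in the camera images.
- bank: Leaf-spring test bank fixed on the bench: grey base plate 190 x 170 x 12 mm (origin: centre of its underside, z up) with a dark clamp block at its far (+x) end, block face at x = +50 mm, top at z = 115 mm. Three identical-looking steel leaves stick out of the block towards -x, side by side at y = +58 (1), 0 (2), -58 mm (3); nothing of it stands over 145 mm
- dome_1 (a point): Top of the small steel dome (18 mm wide, 6.5 mm high) at mid-span of leaf 1, the place to press, 60 mm from the clamp; 103 mm above the bank's underside when unloaded; moves with the leaf
- leaf_1 (a joint): Sag angle of leaf 1 (y = +58 mm of the bank; 120 mm long, 22 mm wide, 3 mm thick): 0 unloaded, grows as it bends down about the clamp, up to 0.6 rad; springs back. At the dome a sound leaf yields about 0.9 mm per N, the tired one more than twice as much
- tell_1 (a joint): Tell-tale of leaf 1: aluminium carriage on two thin posts at the leaf's free end; the tip pushes it down and friction leaves it at the deepest point reached. Value = travel down in m, 0 (top) to 0.060. At 8 N about 0.013 on a sound leaf, about 0.03 on the tired one
- tag_1 (a joint): Reject tag of leaf 1: aluminium slide on top of the clamp block behind the leaf. Value = travel in m along bank +x (away from the leaf), starts at 0 to 0.003, 0.024 at the back stop; stays where pushed, friction 2.5 N
- tag_1_face (a point): Centre of the leaf-side (bank -x) face of tag 1's upright tab, which is 24 mm wide, 7 mm thick, 118 to 144 mm above the bank's underside; push it towards bank +x. Moves with the tag
- dome_2 (a point): Top of the small steel dome (18 mm wide, 6.5 mm high) at mid-span of leaf 2, the place to press, 60 mm from the clamp; 103 mm above the bank's underside when unloaded; moves with the leaf
- leaf_2 (a joint): Sag angle of leaf 2 (y = 0 of the bank; 120 mm long, 22 mm wide, 3 mm thick): 0 unloaded, grows as it bends down about the clamp, up to 0.6 rad; springs back. At the dome a sound leaf yields about 0.9 mm per N, the tired one more than twice as much
- tell_2 (a joint): Tell-tale of leaf 2: aluminium carriage on two thin posts at the leaf's free end; the tip pushes it down and friction leaves it at the deepest point reached. Value = travel down in m, 0 (top) to 0.060. At 8 N about 0.013 on a sound leaf, about 0.03 on the tired one
- tag_2 (a joint): Reject tag of leaf 2: aluminium slide on top of the clamp block behind the leaf. Value = travel in m along bank +x (away from the leaf), starts at 0 to 0.003, 0.024 at the back stop; stays where pushed, friction 2.5 N
- tag_2_face (a point): Centre of the leaf-side (bank -x) face of tag 2's upright tab, which is 24 mm wide, 7 mm thick, 118 to 144 mm above the bank's underside; push it towards bank +x. Moves with the tag
- dome_3 (a point): Top of the small steel dome (18 mm wide, 6.5 mm high) at mid-span of leaf 3, the place to press, 60 mm from the clamp; 103 mm above the bank's underside when unloaded; moves with the leaf
- leaf_3 (a joint): Sag angle of leaf 3 (y = -58 mm of the bank; 120 mm long, 22 mm wide, 3 mm thick): 0 unloaded, grows as it bends down about the clamp, up to 0.6 rad; springs back. At the dome a sound leaf yields about 0.9 mm per N, the tired one more than twice as much
- tell_3 (a joint): Tell-tale of leaf 3: aluminium carriage on two thin posts at the leaf's free end; the tip pushes it down and friction leaves it at the deepest point reached. Value = travel down in m, 0 (top) to 0.060. At 8 N about 0.013 on a sound leaf, about 0.03 on the tired one
- tag_3 (a joint): Reject tag of leaf 3: aluminium slide on top of the clamp block behind the leaf. Value = travel in m along bank +x (away from the leaf), starts at 0 to 0.003, 0.024 at the back stop; stays where pushed, friction 2.5 N
- tag_3_face (a point): Centre of the leaf-side (bank -x) face of tag 3's upright tab, which is 24 mm wide, 7 mm thick, 118 to 144 mm above the bank's underside; push it towards bank +x. Moves with the tag
- nut_0: Loose steel nut, 24 x 21 x 10 mm, lying on the bank's base plate between leaves 1 and 2; origin under its centre. Bystander
- punch_0: Loose steel punch, 82 x 10 x 10 mm, lying on the base plate between leaves 2 and 3; origin under its centre. Bystander

How it is judged:
By the outcome, as a careful person would: the job done as asked, in the order asked, and still so for the second after the job is handed in, with the robot touching nothing.
It also fails if it takes over 67 s, if anything falls off the work surface, if the arm or the gripper's body presses on something with over 40 N, if the wrist force passes 120 N, or if a joint passes its speed limit or range.

## Working session

There is one attempt and no reset: what is moved stays moved. The work goes in short steps, Python scripts to look and compute and a shell command to move; the robot and the scene stay as the last step left them, time stands still between calls to the robot, and variables do not carry over. Pictures are saved under pics/ and viewed, at most 10 in all, crops included, and the job is handed in when it is done.

```bash
mkdir -p pics; cat > h.py <<'E'
import numpy as np, cv2
from bench import manip
def cloud(c):
    h,w=c["range_z"].shape
    u,v=np.meshgrid(np.arange(w),np.arange(h))
    xd=(u-c["cx"])/c["fx"]; yd=(v-c["cy"])/c["fy"]
    x,y=xd.copy(),yd.copy()
    for _ in range(10):
        s=1+c["k1"]*(x*x+y*y); x=xd/s; y=yd/s
    z=c["range_z"]; P=np.stack([x*z,-y*z,-z,np.ones_like(z)],-1)
    W=P@np.linalg.inv(c["world_to_cam"]).T
    W=W[...,:3]; W[z<=0]=np.nan
    return W
E
python3 - <<'E'
from h import *
a=manip.read_camera("top");b=manip.read_camera("scene")
np.savez("c0.npz",top=cloud(a),scene=cloud(b),it=a["image"],isc=b["image"])
cv2.imwrite("pics/top0.png",a["image"][...,::-1]);cv2.imwrite("pics/scene0.png",b["image"][...,::-1])
print(manip.sense())
E
```

```text
{'time_s': 0.1, 'q': array([ 1.03849752e+00,  4.94112739e-01,  1.34606302e+00,  1.02641009e-05,
        1.30252291e+00, -9.55068658e-02]), 'qvel': array([-5.00279768e-05, -2.81928965e-03, -1.86631631e-03,  7.06090699e-04,
        1.36565276e-03, -3.91029324e-04]), 'tau': array([ 1.42762463e-03, -8.83571935e+01, -3.84562254e+01, -3.67764051e-04,
        5.22376227e-03,  1.77635270e-04]), 'ee_pos': array([264.20877816, 566.00683425, 197.96716028]), 'orientation': array([-3.14049263e+00, -1.15319832e-04,  2.70479793e+00]), 'ft_force': array([0.04223516, 0.40751494, 0.22510382]), 'moment': array([ 0.02052675, -0.02502787,  0.04269724]), 'grasp_force': 0.0, 'opening': 85.60502392153755}
```

View pics/top0.png

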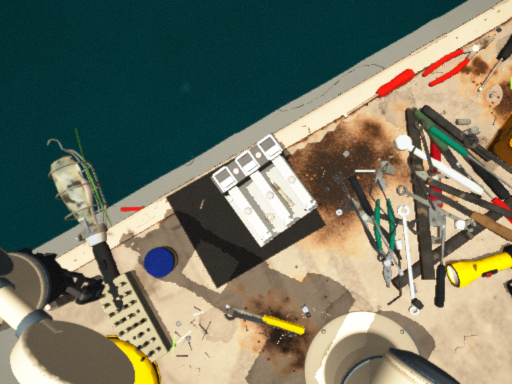

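View pics/scene0.png

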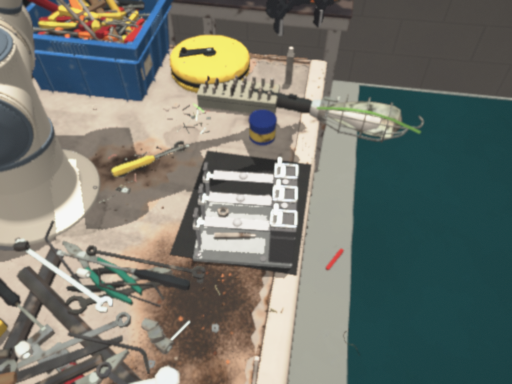

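The top view shows the bank around (255,195), with square frames along its upper-left edge at (225,178), (247,160) and (270,147). The scene view shows the same bank at (245,210), with the frames on its right side. I'll take a closer view with heights.

```bash
python3 - <<'E'
from h import *
d=np.load("c0.npz")
for k,i,(r0,r1,c0,c1) in (("top","it",(120,300,160,330)),("scene","isc",(140,280,170,320))):
    W=d[k][r0:r1,c0:c1];im=d[i][r0:r1,c0:c1,::-1]
    z=np.nan_to_num(W[...,2]); 
    zz=cv2.applyColorMap(np.clip(z*1.6+10,0,255).astype(np.uint8),cv2.COLORMAP_JET)
    o=np.hstack([cv2.resize(x,None,fx=2.3,fy=2.3,interpolation=0) for x in (im,zz)])
    cv2.imwrite(f"pics/{k}1.png",o); print(o.shape)
    m=np.isfinite(W[...,2]);h,e=np.histogram(W[...,2][m],bins=np.arange(-10,160,5));print(list(zip(e,h)))
E
python3 - <<'E'
import cv2,numpy as np
a=cv2.imread("pics/top1.png");b=cv2.imread("pics/scene1.png")
w=max(a.shape[1],b.shape[1]);o=np.vstack([np.pad(x,((0,0),(0,w-x.shape[1]),(0,0))) for x in(a,b)])
s=min(600/o.shape[0],800/o.shape[1]);cv2.imwrite("pics/both1.png",cv2.resize(o,None,fx=s,fy=s));print(s)
E
```

```text
(414, 782, 3)
[(np.int64(-10), np.int64(222)), (np.int64(-5), np.int64(8051)), (np.int64(0), np.int64(9793)), (np.int64(5), np.int64(424)), (np.int64(10), np.int64(1512)), (np.int64(15), np.int64(851)), (np.int64(20), np.int64(178)), (np.int64(25), np.int64(67)), (np.int64(30), np.int64(15)), (np.int64(35), np.int64(24)), (np.int64(40), np.int64(8)), (np.int64(45), np.int64(18)), (np.int64(50), np.int64(27)), (np.int64(55), np.int64(238)), (np.int64(60), np.int64(91)), (np.int64(65), np.int64(10)), (np.int64(70), np.int64(9)), (np.int64(75), np.int64(5)), (np.int64(80), np.int64(8)), (np.int64(85), np.int64(15)), (np.int64(90), np.int64(105)), (np.int64(95), np.int64(1227)), (np.int64(100), np.int64(477)), (np.int64(105), np.int64(53)), (np.int64(110), np.int64(84)), (np.int64(115), np.int64(871)), (np.int64(120), np.int64(571)), (np.int64(125), np.int64(88)), (np.int64(130), np.int64(12)), (np.int64(135), np.int64(8)), (np.int64(140), np.int64(35)), (np.int64(145), np.int64(89)), (np.int64(150), np.int64(1))]
(322, 690, 3)
[(np.int64(-10), np.int64(145)), (np.int64(-5), np.int64(422
[... 277 characters left out ...]
)), (np.int64(45), np.int64(56)), (np.int64(50), np.int64(56)), (np.int64(55), np.int64(57)), (np.int64(60), np.int64(63)), (np.int64(65), np.int64(74)), (np.int64(70), np.int64(236)), (np.int64(75), np.int64(138)), (np.int64(80), np.int64(53)), (np.int64(85), np.int64(68)), (np.int64(90), np.int64(263)), (np.int64(95), np.int64(1504)), (np.int64(100), np.int64(422)), (np.int64(105), np.int64(84)), (np.int64(110), np.int64(67)), (np.int64(115), np.int64(814)), (np.int64(120), np.int64(736)), (np.int64(125), np.int64(74)), (np.int64(130), np.int64(21)), (np.int64(135), np.int64(22)), (np.int64(140), np.int64(37)), (np.int64(145), np.int64(99)), (np.int64(150), np.int64(0))]
0.8152173913043478
```

View pics/both1.png

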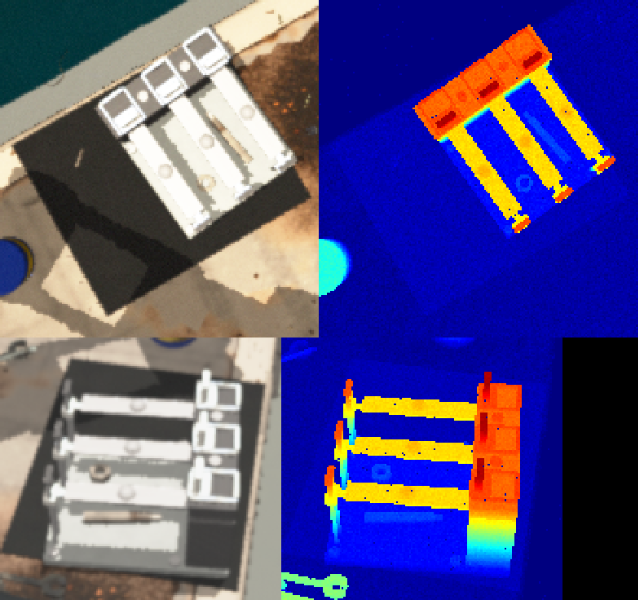

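The crops show the three leaves (yellow in the height map, around z≈97), the clamp block with the tags (red), and the tabs on the block's leaf side. The nut and punch lie on the base plate between the leaves. Next I'll fit the bank pose.

```bash
python3 - <<'E'
from h import *
from scipy.optimize import least_squares
d=np.load("c0.npz")
for k,(r0,r1,c0,c1) in (("top",(120,300,160,330)),("scene",(140,280,170,320))):
    W=d[k][r0:r1,c0:c1].reshape(-1,3);W=W[np.isfinite(W[:,2])]
    L=W[(W[:,2]>92)&(W[:,2]<108),:2]
    B=W[(W[:,2]>112)&(W[:,2]<127),:2]
    def loc(p,X): 
        c,s=np.cos(p[2]),np.sin(p[2]);D=X-p[:2];return np.c_[c*D[:,0]+s*D[:,1],-s*D[:,0]+c*D[:,1]]
    best=None
    def res(p):
        a=loc(p,L); dy=np.min(np.abs(a[:,1:2]-[[58,0,-58]]),1)
        out=np.maximum(dy-11,0)+ np.maximum(a[:,0]-50,0)+np.maximum(-72-a[:,0],0)
        b=loc(p,B); b=b[b[:,0]>-30]  
        return out, b
    def cost(p):
        a=loc(p,L); dy=np.min(np.abs(a[:,1:2]-[[58,0,-58]]),1)
        # symmetric y residual + x residual
        return np.r_[dy/3, np.maximum(a[:,0]-50,0)+np.maximum(-72-a[:,0],0)]
    c0=np.r_[L].mean(0)
    for yaw in np.arange(-3.1,3.1,.1):
        for off in (-25,0,25):
            p0=[c0[0]+10*np.cos(yaw)-off*np.sin(yaw),c0[1]+10*np.sin(yaw)+off*np.cos(yaw),yaw]
            # direction: block must lie at +x
            if loc(p0,B)[:,0].mean()<30: continue
            r=least_squares(cost,p0,loss="soft_l1")
            if best is None or r.cost<best.cost: best=r
    p=best.x;a=loc(p,L);b=loc(p,B)
    print(k,p,best.cost,len(L),"leaf x pct",np.percentile(a[:,0],[1,5,95,99]),"block x",np.percentile(b[b[:,0]>0,0],[1,50,99]),"block y",np.percentile(b[b[:,0]>0,1],[1,99]))
    D=W[(W[:,2]>101)&(W[:,2]<108)];aD=loc(p,D[:,:2])
    for y in(58,0,-58):
        m=(abs(aD[:,1]-y)<11)&(abs(aD[:,0]+10)<14);print(" dome",y,m.sum(),aD[m].mean(0),D[m].mean(0))
    T=W[(W[:,2]>138)&(W[:,2]<155)];aT=loc(p,T[:,:2])
    for y in(58,0,-58):
        m=(abs(aT[:,1]-y)<20);print(" tab",y,m.sum(),np.percentile(aT[m,0],[5,50,95]),aT[m,1].mean())
    N=W[(W[:,2]>-20)&(W[:,2]<8)]
E
```

```text
top [407.41200198 219.36422822   0.61604975] 2754.6987794325046 1840 leaf x pct [-78.02095935 -69.55663111  49.79565101  53.65911193] block x [53.47924044 77.86891905 97.85739733] block y [-79.82180956  80.57127278]
 dome 58 53 [-8.10100095 58.05222386] [367.25674842 262.06367227 103.57353083]
 dome 0 49 [-8.00407973  0.18947253] [400.76985337 214.89398729 103.77939322]
 dome -58 47 [ -6.87509969 -57.84761536] [435.2260254  168.17835419 103.30394497]
 tab 58 43 [59.11621141 62.09862961 65.48034118] 58.29743387519821
 tab 0 43 [58.93337281 61.87083967 65.43841755] 0.6975307761314069
 tab -58 44 [57.86790317 60.6116099  64.54419315] -56.96600611419324
scene [410.70036566 219.32662128   0.67426546] 7553.51021407001 2206 leaf x pct [-83.85056588 -77.26445119  57.20990048  86.04857162] block x [50.44587439 77.64926656 99.23067112] block y [-83.78623531  72.03810832]
 dome 58 36 [-3.12872706 58.68829216] [371.6158204  263.21856692 103.2711009 ]
 dome 0 46 [-6.57021493  0.25730906] [405.40729462 215.42568152 103.44146568]
 dome -58 54 [ -9.28153287 -57.06491779] [439.07692978 168.9547809  103.14417492]
 tab 58 41 [63.40149026 65.45769993 69.27273011] 53.87459310230173
 tab 0 49 [59.31569598 61.35355484 64.76532794] -4.508381441056226
 tab -58 55 [54.95637412 57.30436834 60.77108299] -61.66055747312593
```

```bash
python3 -m handwheel '[[-32,-33,0,0,0,-0.15,-1],[-64,-66,0,0,0,-0.30,-1],[-96,-99,3,0,0,-0.45,-1],[-128,-132,6,0,0,-0.60,-1],[-160,-165,9,0,0,-0.75,-1],[-192,-198,12,0,0,-0.90,-1],[-223,-231,18,0,0,-1.056,-1],[-223,-231,18,0,0,-1.056,-1]]' 60
cat > w.py <<'E'
import sys
from h import *
c=manip.read_camera("wrist");W=cloud(c);s=manip.sense()
np.savez("w.npz",W=W,im=c["image"])
cv2.imwrite("pics/"+sys.argv[1]+".png",c["image"][...,::-1])
print({k:np.round(s[k],3) for k in("time_s","ee_pos","orientation","ft_force","moment","q","opening")})
E
python3 w.py w1
```

```text
time_s: 1.1
ee_pos: [369.0, 260.3, 180.1]
orientation: [-3.141, -0.001, -2.522]
ft_force: [0.3, 0.6, -0.1]
opening: 0.2
grasp_force: 0.0
{'time_s': np.float64(1.15), 'ee_pos': array([368.892, 261.655, 180.324]), 'orientation': array([ 3.141e+00, -1.000e-03, -2.525e+00]), 'ft_force': array([-0.179, -1.125,  0.027]), 'moment': array([ 0.001, -0.046, -0.038]), 'q': array([ 0.485,  0.276,  1.777,  0.   ,  1.09 , -1.702]), 'opening': np.float64(0.113)}
```

View pics/w1.png

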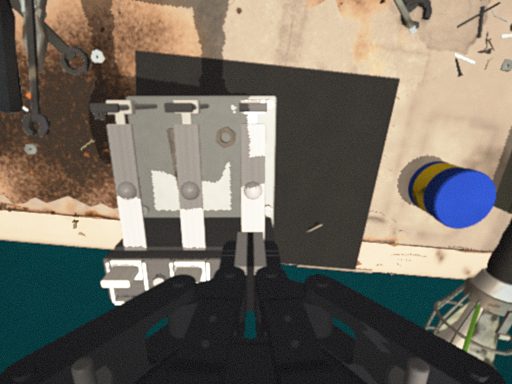

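The wrist view shows domes 3, 2 and 1 at (127,190), (190,190) and (252,190). The leaves run parallel to the image columns, and the shut fingers are over leaf 1 at (250,245).

```bash
cat > dome.py <<'E'
from h import *
W=np.load("w.npz")["W"];im=np.load("w.npz")["im"].astype(int).sum(2)
for (u,v) in ((127,190),(190,190),(252,190)):
    P=W[v-14:v+15,u-14:u+15].reshape(-1,3)
    lz=np.nanmedian(P[(P[:,2]>90)&(P[:,2]<112),2])
    D=P[(P[:,2]>99.5)&(P[:,2]<110)]
    print(u,len(D),D.mean(0).round(1),D.min(0).round(1),D.max(0).round(1),lz)
# leaf direction: leaf 2 centre at two rows
for v in(140,225):
  for u in(120,190,250):
    r=W[v,u-20:u+21];m=(r[:,2]>90)&(r[:,2]<101);print(v,u,m.sum(),r[m].mean(0).round(1))
E
python3 dome.py
```

```text
127 649 [436.4 168.8 102.2] [420.5 152.1  99.5] [454.6 184.7 108.5] 100.92283559559122
190 635 [403.7 215.1 102.2] [387.8 199.   99.5] [421.7 231.2 108.1] 100.83535659923828
252 630 [370.2 261.8 102.1] [353.7 246.3  99.5] [387.8 278.4 107.5] 100.81336676107696
140 120 23 [400.2 142.1 100.1]
140 190 22 [367.3 188.2 100.1]
140 250 22 [333.9 235.1  99.9]
225 120 17 [467.3 187.3 100.2]
225 190 20 [432.1 236.4 100.1]
225 250 22 [399.4 282.3 100.1]
```

```bash
sed -i 's/>99.5/>103.5/;s/<110/<112/' dome.py; python3 dome.py | head -3
```

```text
127 200 [436.9 169.  105.4] [429.9 160.8 103.5] [445.  176.4 108.5] 100.92283559559122
190 191 [403.8 215.3 105.4] [396.7 207.9 103.5] [411.6 223.1 108.1] 100.83535659923828
252 190 [370.1 261.7 105.4] [363.4 254.6 103.5] [378.  269.4 107.5] 100.81336676107696
```

```bash
python3 -m handwheel '[[-1,-0.7,20,0,0,0,-1],[-1,-0.7,40,0,0,0,-1],[-1,-0.7,55,0,0,0,-1],[-1,-0.7,65,0,0,0,-1],[-1,-0.7,70,0,0,0,-1],[-1,-0.7,72,0,0,0,-1],[-1,-0.7,72,0,0,0,-1],[-1,-0.7,72,0,0,0,-1]]'
python3 -m handwheel '[[0,0,1,0,0,0,-1],[0,0,2,0,0,0,-1],[0,0,3,0,0,0,-1],[0,0,4,0,0,0,-1],[0,0,5,0,0,0,-1],[0,0,6,0,0,0,-1],[0,0,7,0,0,0,-1],[0,0,7,0,0,0,-1]]'
```

```text
time_s: 2.15
ee_pos: [370.2, 262.8, 108.8]
orientation: [-3.142, 0.001, -2.523]
ft_force: [-0.0, -0.2, 0.1]
opening: 0.0
grasp_force: 0.0
time_s: 3.15
ee_pos: [369.9, 262.7, 101.4]
orientation: [3.142, -0.0, -2.522]
ft_force: [-0.7, -0.2, -0.1]
opening: 0.0
grasp_force: 0.0
```

```bash
python3 -m handwheel '[[0,0,0.5,0,0,0,-1],[0,0,1,0,0,0,-1],[0,0,1.5,0,0,0,-1],[0,0,2,0,0,0,-1],[0,0,2.5,0,0,0,-1],[0,0,3,0,0,0,-1],[0,0,3,0,0,0,-1],[0,0,3,0,0,0,-1]]'
python3 -c "
from h import *
for i in range(2): s=manip.sense();print(s['ee_pos'],s['ft_force'],s['moment'])"
```

```text
time_s: 4.15
ee_pos: [370.0, 262.7, 98.5]
orientation: [-3.142, 0.0, -2.522]
ft_force: [0.0, -0.4, -0.1]
opening: -0.1
grasp_force: 0.0
[369.96902075 262.67418778  98.50424825] [ 0.04002208 -0.43789121 -0.14833192] [ 0.08502537 -0.03029582 -0.01189975]
[369.96902075 262.67418778  98.50424825] [ 0.04002208 -0.43789121 -0.14833192] [ 0.08502537 -0.03029582 -0.01189975]
```

```bash
python3 - <<'E'
from h import *
b=manip.read_camera("scene");w=manip.read_camera("wrist")
A=cv2.resize(b["image"][140:280,170:320],None,fx=2.7,fy=2.7,interpolation=2);B=cv2.resize(w["image"],(400,300))
o=np.zeros((400,810,3),np.uint8);o[:A.shape[0],:A.shape[1]]=A;o[:300,410:810]=B
cv2.imwrite("pics/c2.png",o[...,::-1])
E
python3 -c "
import cv2;a=cv2.imread('pics/c2.png')[:,:800];cv2.imwrite('pics/c2.png',a)"
```

```text
(no output)
```

View pics/c2.png

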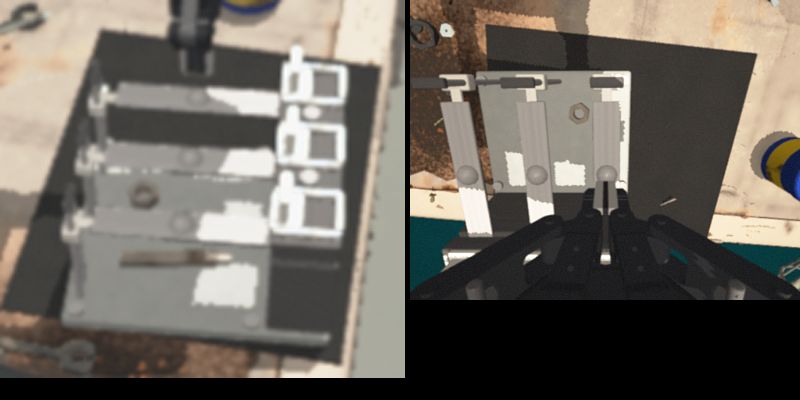

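The scene crop puts the fingertip at (195,70), clear of leaf 1's dome at (195,97). The wrist view shows the tip at (605,190) and the dome at (607,172). I'll measure where the tip actually is with the cameras.

```bash
python3 - <<'E'
from h import *
for n in("scene","top"):
    c=manip.read_camera(n);W=cloud(c);P=W.reshape(-1,3);im=c["image"].reshape(-1,3).astype(int)
    m=(np.hypot(P[:,0]-370,P[:,1]-262)<70)&(P[:,2]>109)&(im.sum(1)<200)
    Q=P[m]
    print(n,len(Q))
    for z in range(105,220,8):
        q=Q[(Q[:,2]>=z)&(Q[:,2]<z+8)]
        if len(q):print(z,len(q),q.mean(0).round(1),q.min(0).round(),q.max(0).round())
    m=(np.hypot(P[:,0]-370,P[:,1]-262)<14)&(P[:,2]>80)&(P[:,2]<112);q=P[m];
    if len(q):print("dome1",len(q),np.percentile(q[:,2],[5,50,95]))
    if n=="scene":
        for u,v in((242,163),(242,166),(242,171),(242,176)):print(u,v,W[v,u].round(1))
    Mc=c["world_to_cam"];p=Mc@np.r_[manip.sense()["ee_pos"],1];x,y=p[0]/-p[2],-p[1]/-p[2];f=1+c["k1"]*(x*x+y*y)
    print("TCP px",c["fx"]*x*f+c["cx"],c["fy"]*y*f+c["cy"])
E
```

```text
scene 1453
129 1 [379.6 257.5 136.3] [380. 258. 136.] [380. 258. 136.]
137 13 [378.4 254.2 142.6] [375. 251. 141.] [383. 257. 145.]
145 19 [378.6 253.  149.7] [374. 249. 146.] [384. 257. 152.]
153 19 [378.9 252.9 157.2] [374. 248. 154.] [384. 256. 160.]
161 2 [379.7 252.  161.8] [377. 250. 162.] [383. 254. 162.]
177 13 [388.9 240.9 181.4] [381. 229. 177.] [397. 259. 184.]
185 11 [393.4 247.3 190.4] [387. 224. 186.] [403. 259. 193.]
193 39 [388.2 245.8 197.9] [369. 222. 194.] [408. 273. 201.]
201 32 [388.2 243.5 204.8] [368. 216. 201.] [407. 267. 209.]
209 40 [397.4 235.8 213.5] [370. 209. 209.] [414. 264. 217.]
217 60 [398.9 232.6 221.2] [368. 206. 217.] [415. 281. 225.]
dome1 112 [ 94.38478621  99.47072625 104.55070881]
242 163 [377.2 254.7 147.6]
242 166 [379.  252.6 142.4]
242 171 [299.5 342.    4.6]
242 176 [372.  260.1 104.1]
TCP px 242.09845969343866 176.75078553910936
top 41
TCP px 247.48337772491118 209.93958810433273
```

```bash
python3 - <<'E'
from h import *
c=manip.read_camera("wrist");W=cloud(c)
for v in range(225,290,6):print(v,W[v,[242,246,250,254,258]].round(0).tolist())
for n in("wrist","scene","top"):
    c=manip.read_camera(n);print(n,np.linalg.inv(c["world_to_cam"])[:3,3].round())
s=manip.sense();print(s["q"],s["tau"],s["ft_force"],s["ee_pos"])
E
```

```text
225 [[374.0, 258.0, 104.0], [372.0, 259.0, 106.0], [370.0, 261.0, 106.0], [368.0, 263.0, 106.0], [367.0, 265.0, 105.0]]
231 [[377.0, 260.0, 104.0], [375.0, 262.0, 105.0], [373.0, 264.0, 106.0], [372.0, 266.0, 106.0], [371.0, 268.0, 105.0]]
237 [[364.0, 252.0, 143.0], [363.0, 254.0, 143.0], [362.0, 256.0, 143.0], [361.0, 257.0, 142.0], [360.0, 259.0, 142.0]]
243 [[364.0, 252.0, 150.0], [363.0, 254.0, 149.0], [362.0, 256.0, 149.0], [361.0, 257.0, 149.0], [360.0, 259.0, 149.0]]
249 [[364.0, 252.0, 156.0], [363.0, 254.0, 154.0], [362.0, 255.0, 156.0], [361.0, 257.0, 155.0], [360.0, 259.0, 155.0]]
255 [[364.0, 253.0, 161.0], [363.0, 254.0, 160.0], [362.0, 256.0, 161.0], [361.0, 257.0, 160.0], [360.0, 259.0, 160.0]]
261 [[364.0, 253.0, 165.0], [363.0, 254.0, 166.0], [363.0, 256.0, 165.0], [361.0, 257.0, 166.0], [360.0, 258.0, 166.0]]
267 [[364.0, 253.0, 170.0], [363.0, 254.0, 170.0], [362.0, 256.0, 170.0], [362.0, 257.0, 169.0], [360.0, 259.0, 170.0]]
273 [[363.0, 253.0, 176.0], [366.0, 256.0, 169.0], [365.0, 257.0, 170.0], [363.0, 259.0, 170.0], [360.0, 258.0, 176.0]]
279 [[363.0, 253.0, 180.0], [368.0, 258.0, 169.0], [368.0, 260.0, 169.0], [364.0, 259.0, 173.0], [359.0, 257.0, 181.0]]
285 [[363.0, 253.0, 184.0], [370.0, 259.0, 170.0], [369.0, 261.0, 170.0], [364.0, 259.0, 177.0], [360.0, 258.0, 184.0]]
wrist [309. 218. 275.]
scene [ 774. -192.  747.]
top [360. 239. 960.]
[ 4.85660630e-01  4.02520909e-01  1.87426977e+00 -1.38427871e-06
  8.64804009e-01 -1.70428863e+00] [ 8.65250986e-04 -6.56110740e+01 -2.44574636e+01 -4.11313385e-04
  7.09823871e-04  1.54390714e-04] [-1.08998314 -0.03422062  0.00953174] [369.97838074 262.67701268  98.48840715]
```

The cameras agree that the shut tips really end near z≈137, about 38 mm above the reported TCP. That explains the zero force. The lateral position is fine, so I'll keep going down and watch the force.

```bash
python3 -m handwheel '[[0,0,6,0,0,0,-1],[0,0,12,0,0,0,-1],[0,0,17,0,0,0,-1],[0,0,21,0,0,0,-1],[0,0,24,0,0,0,-1],[0,0,26,0,0,0,-1],[0,0,27,0,0,0,-1],[0,0,27,0,0,0,-1]]'
python3 -m handwheel '[[0,0,0.5,0,0,0,-1],[0,0,1,0,0,0,-1],[0,0,1.5,0,0,0,-1],[0,0,2,0,0,0,-1],[0,0,2.5,0,0,0,-1],[0,0,3,0,0,0,-1],[0,0,3,0,0,0,-1],[0,0,3,0,0,0,-1]]'
python3 -m handwheel '[[0,0,0.5,0,0,0,-1],[0,0,1,0,0,0,-1],[0,0,1.5,0,0,0,-1],[0,0,2,0,0,0,-1],[0,0,2.5,0,0,0,-1],[0,0,3,0,0,0,-1],[0,0,3,0,0,0,-1],[0,0,3,0,0,0,-1]]'
```

```text
time_s: 5.55
ee_pos: [369.9, 262.6, 71.5]
orientation: [3.142, -0.0, -2.522]
ft_force: [-1.0, -1.4, 2.5]
opening: 0.1
grasp_force: 0.9
time_s: 6.55
ee_pos: [369.8, 262.6, 68.5]
orientation: [3.142, -0.0, -2.522]
ft_force: [-3.0, -1.9, 4.6]
opening: -0.1
grasp_force: 2.6
time_s: 7.55
ee_pos: [369.7, 262.5, 65.5]
orientation: [3.142, -0.0, -2.522]
ft_force: [-3.5, -2.8, 8.1]
opening: -0.0
grasp_force: 4.0
```

```bash
python3 -m handwheel '[[0,0,0,0,0,0,-1],[0,0,0,0,0,0,-1],[0,0,0,0,0,0,-1],[0,0,0,0,0,0,-1],[0,0,0,0,0,0,-1],[0,0,0,0,0,0,-1],[0,0,0,0,0,0,-1],[0,0,0,0,0,0,-1]]'
cat > press.py <<'E'
from h import *
F=[]
for i in range(6):
    c=manip.read_camera("wrist");F.append(manip.sense()["ft_force"])
print(np.mean(F,0),np.std(F,0),manip.sense()["time_s"],manip.sense()["ee_pos"])
cv2.imwrite("pics/p.png",c["image"][...,::-1])
W=cloud(c).reshape(-1,3);yaw=.623;D=W[:,:2]-[403.8,215.3]
a=D[:,0]*np.cos(yaw)+D[:,1]*np.sin(yaw)-10;b=-D[:,0]*np.sin(yaw)+D[:,1]*np.cos(yaw)
for k,y in((1,58),(2,0),(3,-58)):
    m=(abs(b-y)<8)&(a>-68)&(a<-60);n=(abs(b-y)<9)&(a<-71)&(a>-82)&(W[:,2]>35)
    print(k,"tip z",np.nanmedian(W[m,2]) if m.any() else None,"tell z",np.percentile(W[n,2],[10,50,90]).round(1) if n.any() else None)
E
python3 press.py
```

```text
time_s: 8.55
ee_pos: [369.7, 262.6, 65.5]
orientation: [3.142, -0.0, -2.522]
ft_force: [-3.4, -2.3, 7.6]
opening: -0.2
grasp_force: 4.0
[-3.29849803 -2.58993604  8.02355793] [0.3117676  0.63405201 0.27826619] 8.85 [369.7937766  262.5680516   65.54477896]
1 tip z 86.63655745069829 tell z [ 82.4  84.5 123.3]
2 tip z 100.06269979289716 tell z [ 95.3  96.9 123.3]
3 tip z 100.16273846787625 tell z [94.2 96.2 97.8]
```

```bash
python3 -m handwheel '[[0,0,-12,0,0,0,-1],[0,0,-24,0,0,0,-1],[0,-20,-28,0,0,0,-1],[0,-40,-28,0,0,0,-1],[0,-58,-28,0,0,0,-1],[0,-58,-20,0,0,0,-1],[0,-58,-12,0,0,0,-1],[0,-58,-10,0,0,0,-1]]'
python3 -m handwheel '[[0,0,0.5,0,0,0,-1],[0,0,1,0,0,0,-1],[0,0,2,0,0,0,-1],[0,0,3,0,0,0,-1],[0,0,4,0,0,0,-1],[0,0,5,0,0,0,-1],[0,0,5,0,0,0,-1],[0,0,5,0,0,0,-1]]'
```

```text
time_s: 9.85
ee_pos: [402.9, 215.7, 74.9]
orientation: [3.141, -0.001, -2.522]
ft_force: [0.1, -1.6, 0.4]
opening: 0.3
grasp_force: 0.0
time_s: 10.85
ee_pos: [403.6, 215.4, 70.5]
orientation: [3.142, -0.0, -2.522]
ft_force: [-0.5, 0.2, 1.7]
opening: 0.1
grasp_force: 0.8
```

```bash
python3 -m handwheel '[[0,0,0.5,0,0,0,-1],[0,0,1,0,0,0,-1],[0,0,1.5,0,0,0,-1],[0,0,2,0,0,0,-1],[0,0,2.5,0,0,0,-1],[0,0,3,0,0,0,-1],[0,0,3,0,0,0,-1],[0,0,3,0,0,0,-1]]'; python3 press.py
```

```text
time_s: 11.85
ee_pos: [403.6, 215.5, 67.5]
orientation: [-3.142, 0.0, -2.522]
ft_force: [-1.1, -0.6, 2.7]
opening: 0.1
grasp_force: 1.4
[-1.66465353 -0.71401775  2.84034728] [0.4700609  0.54124932 0.37484211] 12.15 [403.66044653 215.47335525  67.48353168]
1 tip z 99.97709648101073 tell z [ 82.3  84.  123.1]
2 tip z 90.12198977376704 tell z [ 85.9 121.6 123.3]
3 tip z 100.16405521910323 tell z [ 95.2  96.7 123.2]
```

```bash
python3 -m handwheel '[[0,0,1.5,0,0,0,-1],[0,0,3,0,0,0,-1],[0,0,4.5,0,0,0,-1],[0,0,6,0,0,0,-1],[0,0,7,0,0,0,-1],[0,0,8,0,0,0,-1],[0,0,8,0,0,0,-1],[0,0,8,0,0,0,-1]]'; python3 press.py
```

```text
time_s: 13.15
ee_pos: [403.8, 215.6, 59.5]
orientation: [-3.142, 0.0, -2.522]
ft_force: [-1.3, -0.7, 6.7]
opening: 0.3
grasp_force: 2.8
[-1.54220751 -0.1614394   5.78502208] [0.38765775 0.33660076 0.52830634] 13.45 [403.82659347 215.56988999  59.50388504]
1 tip z 99.98381415032988 tell z [ 82.3  83.8 123. ]
2 tip z 74.33328870028569 tell z [ 70.8 122.  123.3]
3 tip z 100.1413095178025 tell z [ 95.2  96.8 123.2]
```

```bash
python3 -m handwheel '[[0,0,0.7,0,0,0,-1],[0,0,1.4,0,0,0,-1],[0,0,2.1,0,0,0,-1],[0,0,2.8,0,0,0,-1],[0,0,3.5,0,0,0,-1],[0,0,4,0,0,0,-1],[0,0,4,0,0,0,-1],[0,0,4,0,0,0,-1]]'; python3 press.py
```

```text
time_s: 14.45
ee_pos: [404.3, 215.8, 55.7]
orientation: [-3.141, 0.001, -2.522]
ft_force: [-0.5, 0.9, 8.7]
opening: 0.1
grasp_force: 3.8
[-1.09914131  1.2417213   7.77284557] [0.60047486 0.39554897 0.53138417] 14.75 [404.23803693 215.80313367  55.66263346]
1 tip z 99.90149725526415 tell z [ 82.1  83.8 123.1]
2 tip z 66.14492722322014 tell z [ 63.6 122.1 123.4]
3 tip z 100.12691086716042 tell z [ 95.2  96.8 123.2]
```

```bash
python3 -m handwheel '[[0,0,0,0,0,0,-1],[0,0,0,0,0,0,-1],[0,0,0,0,0,0,-1],[0,0,0,0,0,0,-1],[0,0,0,0,0,0,-1],[0,0,0,0,0,0,-1],[0,0,0,0,0,0,-1],[0,0,0,0,0,0,-1]]'
python3 -m handwheel '[[0,0,-12,0,0,0,-1],[0,0,-26,0,0,0,-1],[0,-20,-38,0,0,0,-1],[0,-40,-38,0,0,0,-1],[0,-57.5,-38,0,0,0,-1],[0,-57.5,-30,0,0,0,-1],[0,-57.5,-22,0,0,0,-1],[0,-57.5,-20,0,0,0,-1]]'
python3 -m handwheel '[[0,0,0.5,0,0,0,-1],[0,0,1,0,0,0,-1],[0,0,2,0,0,0,-1],[0,0,3,0,0,0,-1],[0,0,4,0,0,0,-1],[0,0,5,0,0,0,-1],[0,0,5,0,0,0,-1],[0,0,5,0,0,0,-1]]'
```

```text
time_s: 15.75
ee_pos: [404.2, 215.8, 55.7]
orientation: [-3.141, 0.001, -2.522]
ft_force: [-0.5, 1.8, 6.8]
opening: 0.0
grasp_force: 3.8
time_s: 16.75
ee_pos: [436.1, 168.9, 74.6]
orientation: [3.141, -0.002, -2.522]
ft_force: [-0.2, -0.2, 0.4]
opening: 0.1
grasp_force: 0.0
time_s: 17.75
ee_pos: [436.9, 168.6, 70.5]
orientation: [3.142, -0.0, -2.522]
ft_force: [-0.5, 0.6, 3.0]
opening: 0.0
grasp_force: 1.4
```

Leaf 3 looks sound, so 5 mm more should bring it to about 8 N.

```bash
python3 -m handwheel '[[0,0,0.8,0,0,0,-1],[0,0,1.6,0,0,0,-1],[0,0,2.4,0,0,0,-1],[0,0,3.2,0,0,0,-1],[0,0,4,0,0,0,-1],[0,0,4.6,0,0,0,-1],[0,0,4.6,0,0,0,-1],[0,0,4.6,0,0,0,-1]]'; python3 press.py
python3 -m handwheel '[[0,0,0,0,0,0,-1],[0,0,0,0,0,0,-1],[0,0,0,0,0,0,-1],[0,0,0,0,0,0,-1],[0,0,0,0,0,0,-1],[0,0,0,0,0,0,-1],[0,0,0,0,0,0,-1],[0,0,0,0,0,0,-1]]'
```

```text
time_s: 18.75
ee_pos: [436.8, 168.5, 65.9]
orientation: [3.142, -0.0, -2.522]
ft_force: [-2.5, -1.9, 8.6]
opening: 0.1
grasp_force: 3.8
[-2.64894895 -1.49265198  7.34878083] [0.53152883 0.5156044  0.52507073] 19.05 [436.82727374 168.53767751  65.93281293]
1 tip z 99.48941885645465 tell z [ 81.5  82.9 101.5]
2 tip z 99.68842607817179 tell z [ 63.   65.2 123. ]
3 tip z 87.38947177988567 tell z [ 83.2  85.3 123.3]
time_s: 20.05
ee_pos: [436.8, 168.5, 65.9]
orientation: [3.142, -0.0, -2.522]
ft_force: [-2.9, -1.6, 7.7]
opening: -0.1
grasp_force: 3.7
```

Leaf 2 is the tired one: its tell-tale dropped about 32 mm, against 12–13 mm for the other two. Now I'll move to tag 2.

```bash
python3 -m handwheel '[[0,0,-14,0,0,0,-1],[0,0,-38,0,0,0,-1],[0,0,-62,0,0,0,-1],[-16,19,-62,0,0,0,-1],[-33,38,-62,0,0,0,-1],[-49.5,58,-62,0,0,0,-1],[-49.5,58,-62,0,0,0,-1],[-49.5,58,-62,0,0,0,-1]]'; python3 press.py; cp pics/p.png pics/p2.png
python3 - <<'E'
from h import *
c=manip.read_camera("scene");W=cloud(c).reshape(-1,3);yaw=.623
# offset of scene to tool frame using domes: scene dome2
D=W[:,:2]-[405.4,215.4]
a=D[:,0]*np.cos(yaw)+D[:,1]*np.sin(yaw)-10;b=-D[:,0]*np.sin(yaw)+D[:,1]*np.cos(yaw)
for y in(58,0,-58):
    m=(abs(b-y)<13)&(W[:,2]>132)&(W[:,2]<148)&(a>45)&(a<95);print(y,m.sum(),np.percentile(a[m],[3,50,97]),np.median(b[m]))
im=cv2.resize(c["image"][120:280,170:350],None,fx=4,fy=3.7);cv2.imwrite("pics/s3.png",im[...,::-1])
E
```

```text
time_s: 21.05
ee_pos: [443.4, 244.2, 127.7]
orientation: [-3.142, -0.0, -2.522]
ft_force: [0.0, -0.6, -0.5]
opening: 0.1
grasp_force: 0.0
[-0.16286147  0.06162649  0.44496726] [0.39081195 0.6587481  0.29177489] 21.35 [443.67233162 244.19480271 127.90625058]
1 tip z 99.96758960966258 tell z [ 81.9  88.1 122.9]
2 tip z 100.37689997841572 tell z [ 63.   94.8 123.3]
3 tip z 100.06035464023103 tell z [ 82.6  87.1 123.2]
58 47 [56.09164193 59.27375569 62.66860005] 51.76963350584617
0 55 [55.7947527  58.79205149 62.15647699] -4.264443875870857
-58 58 [54.14774183 57.63591548 60.6240779 ] -62.07470265205508
```

View pics/s3.png

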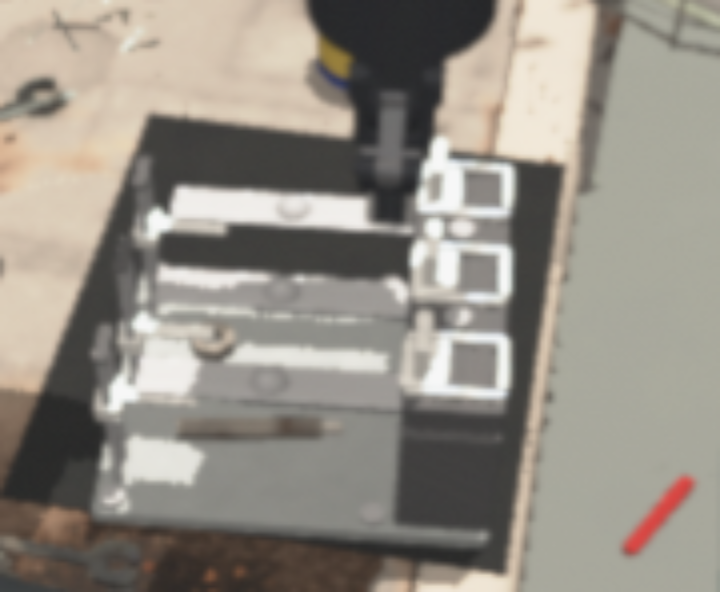

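The scene shows the shut fingers still raised at (392,210), on the leaf side of the tabs. Tab 2 is at (430,265), and the nut at (212,342) and punch at (260,428) haven't moved. I'll descend and then push.

```bash
python3 -m handwheel '[[3,0,0,0,0,0,-1],[3,0,8,0,0,0,-1],[3,0,16,0,0,0,-1],[3,0,24,0,0,0,-1],[3,0,28,0,0,0,-1],[3,0,30,0,0,0,-1],[3,0,30,0,0,0,-1],[3,0,30,0,0,0,-1]]'
python3 -m handwheel '[[-2,0,0,0,0,0,-1],[-4,0,0,0,0,0,-1],[-6,0,0,0,0,0,-1],[-8,0,0,0,0,0,-1],[-10,0,0,0,0,0,-1],[-12,0,0,0,0,0,-1],[-14,0,0,0,0,0,-1],[-16,0,0,0,0,0,-1]]'
python3 -m handwheel '[[-1.5,0,0,0,0,0,-1],[-3,0,0,0,0,0,-1],[-4.5,0,0,0,0,0,-1],[-6,0,0,0,0,0,-1],[-7.5,0,0,0,0,0,-1],[-9,0,0,0,0,0,-1],[-10,0,0,0,0,0,-1],[-10,0,0,0,0,0,-1]]'; python3 press.py
```

```text
time_s: 22.4
ee_pos: [441.4, 242.9, 98.1]
orientation: [-3.141, 0.0, -2.522]
ft_force: [-1.1, -0.3, 0.0]
opening: 0.0
grasp_force: 0.0
time_s: 23.4
ee_pos: [454.2, 252.2, 97.8]
orientation: [3.142, -0.0, -2.522]
ft_force: [-2.2, -1.5, 0.2]
opening: -0.0
grasp_force: 1.3
time_s: 24.4
ee_pos: [462.5, 258.0, 97.9]
orientation: [-3.142, 0.0, -2.522]
ft_force: [-1.7, 0.1, -0.9]
opening: -0.1
grasp_force: 0.8
[-1.1410801  -0.59583311 -0.94179616] [0.45207493 0.67762288 0.34729677] 24.7 [462.53272741 257.98664078  97.95207679]
1 tip z 98.76054931021585 tell z [35.3 37.  39.1]
2 tip z 100.49446020152502 tell z None
3 tip z 99.51228844712342 tell z [35.7 38.  41.1]
```

```bash
python3 -m handwheel '[[-1,0,0,0,0,0,-1],[-2,0,0,0,0,0,-1],[-3,0,0,0,0,0,-1],[-4,0,0,0,0,0,-1],[-5,0,0,0,0,0,-1],[-6,0,0,0,0,0,-1],[-7,0,0,0,0,0,-1],[-7,0,0,0,0,0,-1]]'
python3 -m handwheel '[[-0.5,0,0,0,0,0,-1],[-1,0,0,0,0,0,-1],[-1.5,0,0,0,0,0,-1],[-2,0,0,0,0,0,-1],[-2.5,0,0,0,0,0,-1],[-3,0,0,0,0,0,-1],[-3,0,0,0,0,0,-1],[-3,0,0,0,0,0,-1]]'
```

```text
time_s: 25.7
ee_pos: [465.6, 260.4, 97.6]
orientation: [3.141, -0.005, -2.522]
ft_force: [-13.9, -12.5, 13.3]
opening: 0.0
grasp_force: 9.3
time_s: 26.7
ee_pos: [465.8, 260.7, 97.4]
orientation: [3.141, -0.01, -2.522]
ft_force: [-24.2, -24.3, 23.6]
opening: -0.4
grasp_force: 17.0
```

The force says something is blocking. I'll back off and check from above.

```bash
python3 -m handwheel '[[3,0,0,0,0,0,-1],[10,0,0,0,0,0,-1],[18,0,0,0,0,0,-1],[25,0,-10,0,0,0,-1],[30,0,-40,0,0,0,-1],[50,0,-80,0,0,0,-1],[80,0,-100,0,0,0,-1],[110,0,-100,0,0,0,-1]]'
python3 - <<'E'
from h import *
c=manip.read_camera("scene");W=cloud(c).reshape(-1,3);yaw=.623
D=W[:,:2]-[405.4,215.4]
a=D[:,0]*np.cos(yaw)+D[:,1]*np.sin(yaw)-10;b=-D[:,0]*np.sin(yaw)+D[:,1]*np.cos(yaw)
for y in(58,0,-58):
    m=(abs(b-y)<13)&(W[:,2]>132)&(W[:,2]<148)&(a>45)&(a<95);print(y,m.sum(),np.percentile(a[m],[3,50,97]) if m.any() else 0)
A=cv2.resize(c["image"][140:280,170:320],(430,400),interpolation=2)
w=manip.read_camera("wrist")["image"];B=cv2.resize(w,(370,278));o=np.zeros((400,800,3),np.uint8);o[:,:430]=A;o[:278,430:]=B
cv2.imwrite("pics/s4.png",o[...,::-1]);print(manip.sense()["ft_force"])
E
```

```text
time_s: 27.7
ee_pos: [381.1, 199.8, 199.9]
orientation: [-3.141, 0.004, -2.522]
ft_force: [-0.2, -0.7, 0.1]
opening: -0.0
grasp_force: 0.0
58 47 [56.0862699  59.37441281 62.66563753]
0 53 [77.39380175 80.16355881 83.45035095]
-58 60 [54.14976366 57.51151332 60.63726344]
[0.24690175 0.7512696  0.13918258]
```

View pics/s4.png

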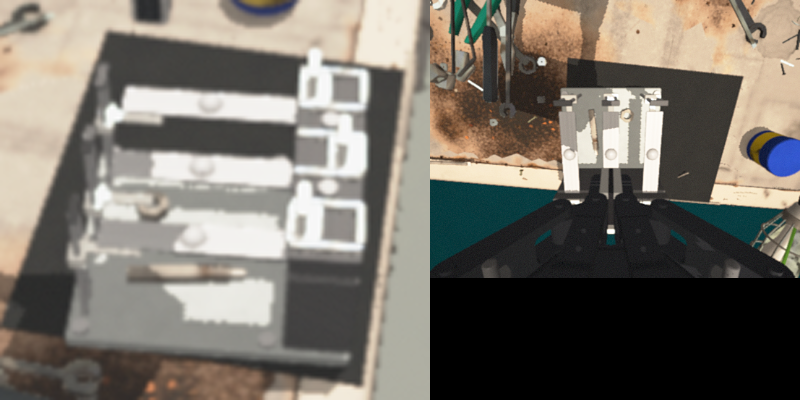

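Tag 2 has moved about 21.5 mm (80.2 against 58.8 before), while tags 1 and 3 haven't changed. The nut at (152,205) and punch at (185,272) are undisturbed. The starting travel of 0–3 mm leaves it unclear whether the tag reached its stop, and the push also showed an upward force. I'll push once more with the tips higher on the tab.

```bash
python3 -m handwheel '[[-30,0,0,0,0,0,-1],[-60,0,0,0,0,0,-1],[-80,0,20,0,0,0,-1],[-85,0,50,0,0,0,-1],[-85,0,80,0,0,0,-1],[-88,0,90,0,0,0,-1],[-95,0,91,0,0,0,-1],[-102,0,91,0,0,0,-1]]'
python3 -m handwheel '[[-1,0,0,0,0,0,-1],[-2,0,0,0,0,0,-1],[-3,0,0,0,0,0,-1],[-4,0,0,0,0,0,-1],[-5,0,0,0,0,0,-1],[-5,0,0,0,0,0,-1],[-5,0,0,0,0,0,-1],[-5,0,0,0,0,0,-1]]'
```

```text
time_s: 28.8
ee_pos: [465.3, 259.8, 108.0]
orientation: [-3.141, 0.002, -2.522]
ft_force: [0.1, -0.1, 0.1]
opening: -0.0
grasp_force: 0.0
time_s: 29.8
ee_pos: [465.7, 260.5, 106.8]
orientation: [3.141, -0.005, -2.522]
ft_force: [-12.5, -11.2, 11.9]
opening: 0.1
grasp_force: 8.2
```

The tag stops at exactly the same place with the tips 9 mm higher, so it is at its back stop. I'll retreat, verify and hand in.

```bash
python3 -m handwheel '[[3,0,0,0,0,0,-1],[10,0,0,0,0,0,-1],[18,0,0,0,0,0,-1],[25,0,-10,0,0,0,-1],[30,0,-40,0,0,0,-1],[40,0,-70,0,0,0,-1],[50,0,-100,0,0,0,-1],[50,0,-100,0,0,0,-1]]'
python3 - <<'E'
from h import *
c=manip.read_camera("scene");W=cloud(c).reshape(-1,3);yaw=.623
D=W[:,:2]-[405.4,215.4]
a=D[:,0]*np.cos(yaw)+D[:,1]*np.sin(yaw)-10;b=-D[:,0]*np.sin(yaw)+D[:,1]*np.cos(yaw)
for y in(58,0,-58):
    m=(abs(b-y)<13)&(W[:,2]>132)&(W[:,2]<148)&(a>45)&(a<95);print(y,m.sum(),np.percentile(a[m],[3,50,97]) if m.any() else 0)
print(manip.sense()["ft_force"]); print(manip.sign_off())
E
```

```text
time_s: 30.8
ee_pos: [427.9, 233.1, 209.5]
orientation: [-3.141, 0.004, -2.523]
ft_force: [0.5, 0.5, 0.1]
opening: -0.1
grasp_force: 0.0
58 51 [56.10194277 59.3500692  62.65945608]
0 56 [77.37333436 80.63847889 83.46533718]
-58 59 [54.14349893 57.4492985  60.65073956]
[0.04857574 0.09723018 0.06099108]
the job is handed in; nothing more can be done
None
```

I pressed each leaf at about 8 N for over a second; leaf 2 is the tired one (its tell-tale dropped about 32 mm, the others 12–13 mm), so I slid its reject tag to the back stop, left the other tags, the nut and the punch unmoved, and handed the job in at about 31 s.

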